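Pack the painting caddy and leave the empties

ROBOT

A 6-joint arm with a two-finger parallel gripper is mounted at the origin on a cart in front of the work surface, level with it; the furniture and walls round the work are solid. World frame = base frame: x ahead of the robot, y to its left, z up, the work surface at z = 0. Lengths are in m, angles in rad, forces in N, time in s.
With the tool pointing down it reaches from about 0.35 to 0.85 m from the base axis. Payload 8.1 kg.
Tool frame: the origin (TCP) lies between the finger pads; the fingertips stand 11 mm ahead of it and the grasp point (between the pads) lies 8 mm behind it (robot.tips_ahead is the distance from the TCP to the fingertips, in m); z points along the fingers, y is the line along which they close (so a half turn about z gives the same grasp; the last joint's range is limited). The gripper opens to 93 mm and grips with 3 to 60 N. Pads are 15 mm wide; open, the fingers measure 128 mm over their backs; the gripper's body (75 mm by 188 mm) begins 65 mm behind the grasp point.
Start: joints at [-1.306, 0.13, 1.488, -0, 1.523, -0.085], TCP at [0.206, -0.564, 0.204] pointing down, gripper open.
Joint ranges: [-2.96, 2.96], [-0.89, 2.26], [0.02, 2.5], [-1.34, 4.48], [0, 2.73], [-2.66, 2.66]. Speed limits (rad/s): [2.39, 2.39, 2.79, 3.14, 3.14, 3.14].

INTERFACE

Orientations are given as a rotation vector (axis times angle).
In Python, from plant import robot gives the robot as it stands. The module is installed in compiled form; this text tells all that it offers.
- The arm moves only by the tool move_arm, never from a script. Its argument "deltas" is one flat list of numbers, 7 for each row, row after row: the shift along the tool's x, y, z in m, then the turn, a rotation vector about the tool's x, y, z in rad, then the opening, from 0 (shut) to 1 (fully open). A call has 1 to 12 rows; each row is the pose to reach, as a shift and turn from the pose commanded when the call began, along the tool's axes at that moment; what a row does not reach only later rows make up. A row lasts 1/8 s, in which the tool goes at most 62.5 mm and 10.7 degrees, less where a joint would pass 70% of its speed; a pose out of reach is approached as far as the arm can. A call with a gripper value outside its range is refused whole. The fingers move at their own pace and stop on an object; "squeeze" is the grip in N (left out, the last holds). Time passes only in rows, so rows that repeat a pose let the fingers close. It gives the time, the measured TCP pose, the force, the opening and the grip force at its end, in the units of the state.
- robot.read_state(): the state, without advancing time (a new reading comes with each control period).
- robot.read_camera(name): name is "scene" or "top"; returns (picture, depth): 420x560x3 uint8, red, green, blue; 420x560 float32, m along the optical axis (not along the pixel's ray), 0 where there is no reading.
- robot.camera_model(name): a dict with "K" (3x3 intrinsics, pixels), "k1" (the pictures are not rectified: a ray, as slopes to the right and down, at radius r is drawn at 1 + k1 r^2 times it, then the intrinsics apply), "R" (3x3) and "t" (3): a world point X has camera coordinates R X + t. Camera axes: x right, y down, z forward; pixel columns grow to the right and rows downward; lengths in m; the calibration is good to about 2 mm. A picture is of the moment at which its call begins. camera_model takes no time and is no camera call.
- robot.close_job(): hands the job in; it is judged then, once.
Trained networks look in the newest picture that a camera, given by its name, has taken for a name from the list of things; names that differ only in an ending like _2 or _b are one class to them, and where a whole thing is asked for, a point or a joint stands for the part that bears it (a point fixed in the world has none). Each returns a list of dicts, best first, with "confidence" (0 to 1); they miss things now and then, are a little off and sometimes report something else, mostly with a low value. They report only what shows in the picture. A call takes as long as a camera call. They do not tell look-alikes from the thing itself.
- robot.recognise(camera, label): "uv" ([column, row] in pixels, amid what is visible of it).
The state is a dict: "t": time; "q": joint angles; "dq": joint speeds; "joint_torque": joint torques, N m; "tool_pos": TCP position; "orientation": TCP orientation; "force": force on the tool from outside, world axes, zero at the start; "wrist_torque": the same for the moment, N m; "opening": finger opening in m; "gripper_force": force on a finger pad.
Only numpy, scipy, OpenCV 4.12 (cv2) and the standard library are available. Lean on these libraries where they do the work, as an engineer would, in place of code of your own. Each camera call takes 0.05 s, during which the arm holds its last target. There are 200 camera calls.

TASK

Pack the plywood painting caddy from the things scattered on the white board: the bottle with the pointed nozzle goes upright into the tall round tube, the small lidded paint pot upright into the low round dish, the short bottle with the flat cap upright into the square cup, and the black sanding block flat and lengthwise into the long dish. The other nozzle bottle and the other paint pot, standing in the shallow brown cardboard tray at the back, are empties: leave them where they are.

Things in the scene. Friction and masses are not known exactly. Their poses are not given: they have to be found in the camera images.
- dropper_center (a point): Nozzle bottle to be packed, standing on the bare white board of the bench riser (400 x 600 mm, top 85 mm above the trolley top; a lamp pole rises by its far left corner): white round bottle 34 mm in diameter with a pointed gold nozzle, 122 mm tall in all, about 55 g; the body can be gripped from 30 to 70 mm above its underside. This point: on its axis, half-way up, 61 mm above its underside; z up.
- pot_center (a point): Paint pot to be packed, standing on the bare riser board: small white round pot 34 mm in diameter with a 36 mm lid (a small tab sticks out 8 mm on the pot's -x side, high up), 38 mm tall, about 30 g. This point: on its axis, half-way up, 19 mm above its underside; z up.
- amber_center (a point): Short bottle to be packed, standing on the bare riser board: amber round bottle 40 mm in diameter up to about 50 mm, then a shoulder and a flat dark cap 24 mm wide, 84 mm tall in all, about 90 g. This point: on its axis, half-way up, 42 mm above its underside; z up.
- block_center (a point): Black foam sanding block to be packed, lying flat on the bare riser board: 32 x 55 x 22 mm, about 30 g. This point: its centre, 11 mm above its underside; x along its 32 mm, y along its 55 mm, z up.
- tall_tube: Target of the nozzle bottle: tall round tube of grey plastic, open at the top, inside diameter 54 mm, wall 3 mm, rim 31 mm above its origin. One of four inserts fixed 2 x 2, 80 x 90 mm apart, in any arrangement, in the low plywood caddy (172 x 192 mm, rim 12 mm above the riser). Origin: centre of its underside, 6 mm above the riser; inner floor 3 mm above the origin; z up.
- round_dish: Target of the paint pot: low round dish of grey plastic, inside diameter 56 mm, wall 3 mm, rim 9 mm above its origin. One of four inserts fixed 2 x 2, 80 x 90 mm apart, in any arrangement, in the low plywood caddy (172 x 192 mm, rim 12 mm above the riser). Origin: centre of its underside, 6 mm above the riser; inner floor 3 mm above the origin; z up.
- square_cup: Target of the short bottle: square cup of grey plastic, inside 60 x 60 mm, wall 3 mm, rim 17 mm above its origin. One of four inserts fixed 2 x 2, 80 x 90 mm apart, in any arrangement, in the low plywood caddy (172 x 192 mm, rim 12 mm above the riser). Origin: centre of its underside, 6 mm above the riser; inner floor 3 mm above the origin; z up.
- long_dish: Target of the sanding block: low oblong dish of grey plastic, inside 52 mm (along its x) x 76 mm (along its y), wall 3 mm, rim 9 mm above its origin. One of four inserts fixed 2 x 2, 80 x 90 mm apart, in any arrangement, in the low plywood caddy (172 x 192 mm, rim 12 mm above the riser). Origin: centre of its underside, 6 mm above the riser; inner floor 3 mm above the origin; z up.
- empty_dropper_center (a point): Empty nozzle bottle, to be left: same shape and size as the one to be packed, but standing in the shallow brown cardboard tray (80 x 170 mm, rim 14 mm) at the far side. This point: on its axis, 61 mm above its underside.
- empty_pot_center (a point): Empty paint pot, to be left: same shape and size as the one to be packed, but standing in the shallow brown cardboard tray at the far side. This point: on its axis, 19 mm above its underside.
Things that resemble listed ones, but are neither listed nor needed, are in the scene too. What is shaped like the part that bears empty_dropper_center but red or turquoise is not meant.

How it is judged:
By the outcome, as a careful person would: the job done as asked, in the order asked, and still so for the second after the job is handed in, with the robot touching nothing.
It also fails if it takes over 112 s, if anything falls off the work surface, if the arm or the gripper's body presses on something with over 40 N, if the wrist force passes 120 N, or if a joint passes its speed limit or range.

## Working session

There is one attempt and no reset: what is moved stays moved. The work goes in short steps, Python scripts to look and compute and a tool call to move; the robot and the scene stay as the last step left them, time stands still between calls to the robot, and variables do not carry over. Pictures are saved under pics/ and viewed, at most 14 in all, crops included, and the job is handed in when it is done.

Besides the shell and the picture viewer there is one more tool, called after "Emit:" as name(argument=value, ...), one argument or row to a line, values as JSON. move_arm: Moves the arm, as the interface text tells. Its arguments: {"type":"object","properties":{"deltas":{"type":"array","items":{"type":"number"}},"squeeze":{"type":"number"}},"required":["deltas"]}

```bash
mkdir -p pics; cat > h.py <<'E'
import numpy as np, cv2
from plant import robot
def ray(cam,uv):
    m=robot.camera_model(cam);K=np.array(m["K"]);p=np.array([(uv[0]-K[0,2])/K[0,0],(uv[1]-K[1,2])/K[1,1]]);s=p.copy()
    for _ in range(20): s=p/(1+m["k1"]*(s@s))
    return s,np.array(m["R"]),np.array(m["t"])
def at_depth(cam,uv,d):
    s,R,t=ray(cam,uv); return R.T@(np.array([s[0]*d,s[1]*d,d])-t)
def at_z(cam,uv,z):
    s,R,t=ray(cam,uv); o=-R.T@t; v=R.T@np.array([s[0],s[1],1.]); return o+v*(z-o[2])/v[2]
def cloud(cam,depth):
    m=robot.camera_model(cam);K=np.array(m["K"]);h,w=depth.shape
    u,v=np.meshgrid(np.arange(w),np.arange(h));p=np.stack([(u-K[0,2])/K[0,0],(v-K[1,2])/K[1,1]],-1);s=p.copy()
    for _ in range(20): s=p/(1+m["k1"]*(s**2).sum(-1,keepdims=True))
    c=np.concatenate([s,np.ones((h,w,1))],-1)*depth[...,None]
    return (c-np.array(m["t"]))@np.array(m["R"])
def save(n,im): cv2.imwrite("pics/"+n,cv2.cvtColor(im,cv2.COLOR_RGB2BGR))
E
python3 - <<'E'
from h import *
for c in("top","scene"):
    im,d=robot.read_camera(c); save(c+"0.png",im); np.savez(c+"0.npz",im=im,d=d)
    P=cloud(c,d)
    print(c,robot.camera_model(c)["t"],robot.camera_model(c)["k1"])
    for l in["dropper_center","pot_center","amber_center","block_center","tall_tube","round_dish","square_cup","long_dish"]:
        for r in robot.recognise(c,l):
            u,v=map(int,np.round(r["uv"])); print(l,np.round(r["uv"],0),round(r["confidence"],2),P[v,u].round(3))
print(robot.read_state())
E
```

```text
top [-0.02165743  0.58544558  1.34580312] -0.05153260865290649
dropper_center [346. 195.] 0.46 [ 0.605 -0.199  0.168]
pot_center [395. 212.] 0.66 [ 0.566 -0.342  0.121]
amber_center [335. 243.] 0.7 [ 0.475 -0.171  0.165]
block_center [376. 250.] 0.7 [ 0.46  -0.292  0.106]
tall_tube [261. 233.] 0.86 [0.501 0.032 0.09 ]
round_dish [231. 235.] 0.74 [0.493 0.118 0.089]
square_cup [222. 210.] 0.91 [0.563 0.145 0.099]
long_dish [256. 206.] 0.59 [0.578 0.048 0.092]
long_dish [394. 212.] 0.36 [ 0.566 -0.338  0.126]
long_dish [277. 148.] 0.28 [ 0.727 -0.01   0.184]
scene [0.37222191 0.34125129 0.58077034] -0.01633404080786558
dropper_center [331. 169.] 0.87 [ 0.599 -0.191  0.138]
pot_center [378. 163.] 0.58 [ 0.558 -0.322  0.121]
amber_center [364. 198.] 0.96 [ 0.468 -0.155  0.135]
block_center [401. 191.] 0.77 [ 0.456 -0.28   0.103]
tall_tube [291. 244.] 0.91 [0.498 0.032 0.095]
round_dish [257. 275.] 0.66 [0.476 0.137 0.094]
square_cup [227. 252.] 0.76 [0.567 0.14  0.093]
long_dish [260. 230.] 0.67 [0.577 0.048 0.094]
{'t': 0.9, 'q': array([-1.30642305e+00,  1.30347726e-01,  1.48818295e+00, -3.33055258e-05,
        1.52301383e+00, -8.53983313e-02]), 'dq': array([ 0.00023472, -0.00044494,  0.00087417,  0.00056495, -0.00147163,
       -0.00120043]), 'joint_torque': array([-2.56327679e-03, -5.59758282e+01, -4.92070699e+01,  7.63780531e-02,
        2.22669012e-02, -2.34146590e-06]), 'tool_pos': array([ 0.20562268, -0.56367848,  0.20447585]), 'orientation': array([ 3.09362151e+00,  5.46617167e-01, -4.52872457e-05]), 'force': array([-0.67457245, -0.01649177,  0.71415114]), 'wrist_torque': array([0.01673075, 0.03649871, 0.0118849 ]), 'gripper_force': 0.0, 'opening': 0.09297990235930746}
```

View pics/top0.png

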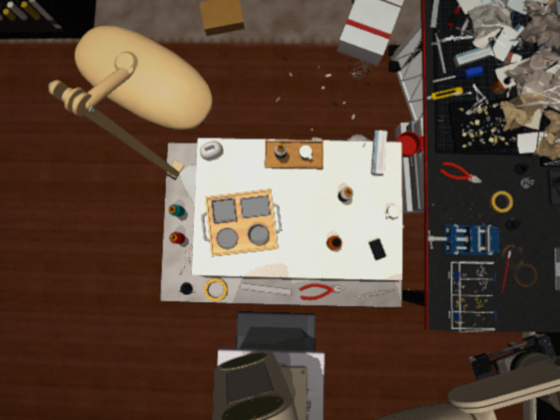

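View pics/scene0.png

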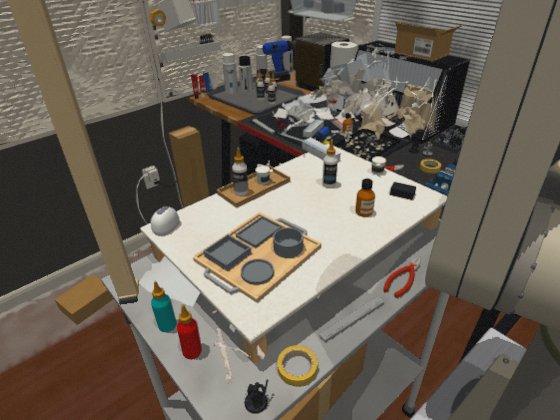

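Candidates: nozzle bottle on bare board top (346,195)/scene (331,169) versus the empty in the tray at top (281,152)/scene (240,175) and the red and turquoise bottles at scene (190,335)/(163,308). Pot on the board at top (392,212)/scene (378,163) versus the empty at top (306,152)/scene (263,173). Amber at top (335,243) and block at top (376,250) have no rivals on the board. I choose the ones on the bare board.

```bash
python3 - <<'E'
from h import *
t=np.load("top0.npz");s=np.load("scene0.npz")
a=cv2.resize(t["im"][130:290,190:410],None,fx=3.5,fy=3.5,interpolation=cv2.INTER_CUBIC)
save("c1.png",a)
a=cv2.resize(s["im"][135:300,180:430],None,fx=3.2,fy=3.2,interpolation=cv2.INTER_CUBIC);save("c2.png",a)
print(robot.camera_model("top")["K"][0,0],robot.camera_model("scene")["K"][0,0])
for c,z in(("top",t),("scene",s)):
    P=cloud(c,z["d"]); x,y,h=P[...,0],P[...,1],P[...,2]
    b=(x>.4)&(x<.5)&(y>-.12)&(y<-.05); print(c,"board",np.median(h[b]),h[b].std())
    for n,cx,cy,lo,hi in(("drop",.603,-.193,.1,.165),("pot",.56,-.33,.1,.13),("amber",.472,-.163,.098,.135),("block",.46,-.285,.097,.12),("edrop",.75,-.0,.1,.165)):
        m=(abs(x-cx)<.05)&(abs(y-cy)<.05)&(h>lo)&(z["d"]>0); q=P[m]
        print(n,m.sum(),q.min(0).round(3),q.max(0).round(3),q.mean(0).round(3), end=" ")
        m=m&(h<hi); q=P[m]
        f=np.linalg.lstsq(np.c_[q[:,:2],np.ones(len(q))],(q[:,:2]**2).sum(1),rcond=None)[0]; print("circ",(f[:2]/2).round(4),np.sqrt(f[2]+(f[:2]**2).sum()/4).round(4), cv2.minAreaRect(q[:,:2].astype(np.float32)*1000))
    hsv=cv2.cvtColor(z["im"],cv2.COLOR_RGB2HSV)
    m=(hsv[...,1]>90)&(hsv[...,0]<25)&(x>.4)&(x<.68)&(y>-.05)&(y<.25)&(h>.08)
    print("caddy",m.sum(),cv2.minAreaRect(P[m][:,:2].astype(np.float32)*1000))
    m=(x>.35)&(x<.9)&(abs(y)<.5)&(h>.3); print("over",m.sum(),P[m].min(0),P[m].max(0)) if m.any() else 0
E
```

```text
458.7535861195682 405.0368057746841
top board 0.08458669446368955 0.002597146231144344
drop 172 [ 0.596 -0.22   0.1  ] [ 0.629 -0.184  0.208] [ 0.61  -0.199  0.159] circ [ 0.6132 -0.2021] 0.0155 ((613.06787109375, -201.76730346679688), (33.38381576538086, 33.97846603393555), 33.93766784667969)
pot 141 [ 0.555 -0.354  0.102] [ 0.589 -0.317  0.128] [ 0.57  -0.336  0.122] circ [ 0.57   -0.3356] 0.0134 ((571.7996215820312, -335.6720275878906), (33.90678405761719, 36.59031295776367), 0.6143694519996643)
amber 186 [ 0.46  -0.194  0.102] [ 0.498 -0.154  0.173] [ 0.478 -0.171  0.146] circ [ 0.4789 -0.174 ] 0.0196 ((478.1526794433594, -173.84031677246094), (37.23827362060547, 39.76171875), 19.338979721069336)
block 232 [ 0.435 -0.318  0.098] [ 0.494 -0.273  0.114] [ 0.464 -0.295  0.107] circ [ 0.4636 -0.2958] 0.0185 ((463.4383850097656, -295.3341064453125), (55.70000076293945, 33.1124267578125), 23.235254287719727)
edrop 174 [ 0.701 -0.042  0.1  ] [0.77  0.027 0.212] [ 0.728 -0.018  0.158] circ [ 0.7456 -0.0083] 0.0304 ((735.885498046875, -8.126110076904297), (68.19348907470703, 69.2268829345
[... 810 characters left out ...]
26416015625, -162.54116821289062), (38.06547546386719, 23.708450317382812), 42.58024978637695)
block 240 [ 0.43  -0.315  0.097] [ 0.491 -0.268  0.11 ] [ 0.459 -0.289  0.105] circ [ 0.4597 -0.2916] 0.019 ((460.50946044921875, -292.2201232910156), (54.7728271484375, 37.75745391845703), 22.831308364868164)
edrop 498 [ 0.709 -0.03   0.1  ] [0.765 0.027 0.21 ] [ 0.719 -0.01   0.147] circ [ 0.7316 -0.0156] 0.0188 ((733.60693359375, 4.743194580078125), (74.21046447753906, 21.43732452392578), 51.5684928894043)
caddy 2529 ((533.5699462890625, 93.63893127441406), (186.93748474121094, 194.02867126464844), 8.536002159118652)
over 5740 [0.66486783 0.29420503 0.30005971] [0.69122755 0.33766837 0.55458859]
```

View pics/c1.png

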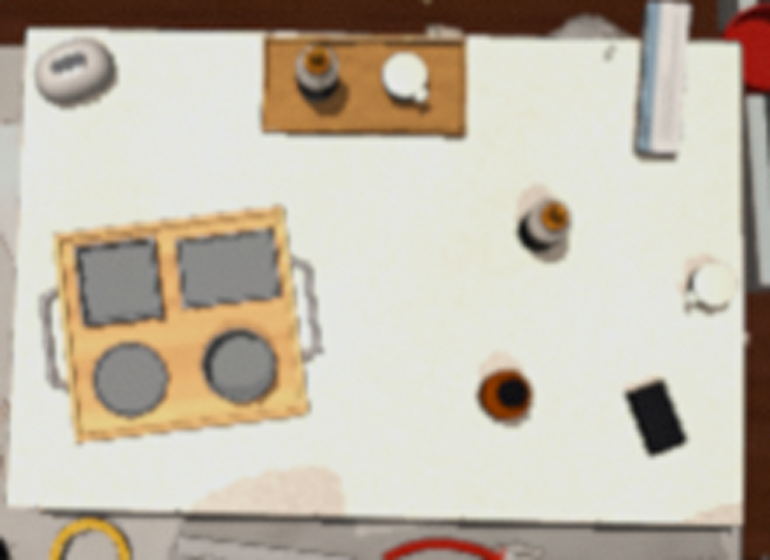

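View pics/c2.png

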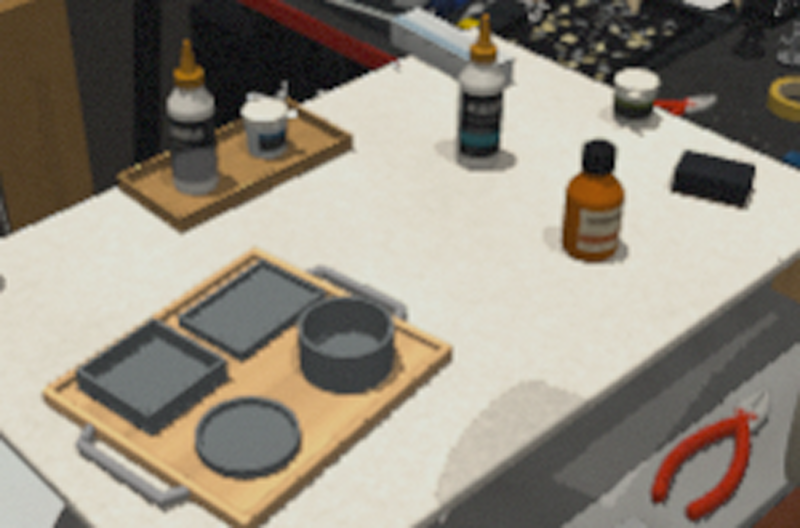

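The crops confirm it: the full nozzle bottle is at crop1 (545,220), and the pot at (712,285) has its tab toward the lower left. The amber bottle is at (505,395) and the block at (656,417). In the caddy, the cup is at (120,282), the long dish at (230,267), the round dish at (130,379) and the tall tube at (240,366).

```bash
python3 - <<'E'
from h import *
T=lambda p:(p[0]/3.5+190-.36,p[1]/3.5+130-.36); S=lambda p:(p[0]/3.2+180-.34,p[1]/3.2+135-.34)
ct=np.array([at_z("top",T(p),.097)[:2] for p in[(55,235),(283,207),(308,410),(80,442)]])
cs=np.array([at_z("scene",S(p),.097)[:2] for p in[(45,395),(255,250),(452,350),(245,522)]])
for n,c in(("top",ct),("scene",cs)):
    a=c[1]-c[0];b=c[2]-c[3];e=a+b; print(n,c.round(3).tolist(),c.mean(0).round(4),"yaw of y",np.degrees(np.arctan2(e[0],-e[1])).round(1), [np.linalg.norm(c[i]-c[i-1]).round(3) for i in range(4)])
for n,p,q,z in(("droptip",(555,215),(485,17),.207),("ambcap",(514,393),(599,151),.169),("potlid",(713,284),(636,77),.123),("block",(656,417),(718,165),.107),("tube rim",(240,366),(347,330),.122),("dish",(130,379),(248,437),.1),("cup",(120,282),(152,368),.108),("long",(230,267),(253,309),.1)):
    print(n,at_z("top",T(p),z)[:2].round(4),at_z("scene",S(q),z)[:2].round(4))
a=at_z("top",T((693,302)),.115)-at_z("top",T((713,284)),.115);print("tab dir",np.degrees(np.arctan2(a[1],a[0])))
P=cloud("top",np.load("top0.npz")["d"]).reshape(-1,3)
for x in np.arange(.3,.9,.05): print(round(x,2),[ (lambda q: round(float(np.percentile(q,97)),2) if len(q)>5 else None)(P[(abs(P[:,0]-x)<.025)&(abs(P[:,1]-y)<.025)][:,2]) for y in np.arange(-.6,.36,.05)])
E
```

```text
top [[0.601, 0.194], [0.628, 0.008], [0.463, -0.017], [0.432, 0.167]] [0.5308 0.0882] yaw of y 8.8 [np.float64(0.17), np.float64(0.189), np.float64(0.167), np.float64(0.186)]
scene [[0.593, 0.2], [0.623, 0.013], [0.455, -0.011], [0.431, 0.174]] [0.5254 0.094 ] yaw of y 8.3 [np.float64(0.164), np.float64(0.19), np.float64(0.17), np.float64(0.186)]
droptip [ 0.6104 -0.1997] [ 0.6114 -0.2002]
ambcap [ 0.4781 -0.1746] [ 0.4734 -0.1657]
potlid [ 0.5695 -0.3372] [ 0.5695 -0.3376]
block [ 0.4632 -0.2952] [ 0.4606 -0.2974]
tube rim [0.4958 0.0379] [0.4914 0.0445]
dish [0.4841 0.1281] [0.4783 0.1336]
cup [0.5621 0.1379] [0.5579 0.1443]
long [0.577  0.0496] [0.5692 0.0573]
tab dir 132.70389807576134
0.3 [-0.07, 0.0, -0.08, None, 0.01, 0.0, 0.01, 0.01, 0.01, 0.01, 0.02, 0.01, 0.0, 0.0, 0.0, 0.02, 0.02, 0.02, 0.0, 0.0]
0.35 [-0.07, 0.0, -0.08, None, 0.01, 0.01, 0.01, 0.01, 0.01, 0.02, 0.02, 0.01, 0.01, 0.01, 0.01, 0.02, 0.02, 0.04, 0.0, 0.0]
0.4 [-0.06, 0.0, -0.08, None, None, 0.09, 0.09, 0.09, 0.09, 0.09, 0.09, 0.09, 0.09, 0.09, 0.09, 0.09, 0.09, 0.08, 0.01, 0.0]
0.45 [-0.01, -0.02, -0.07, None
[... 532 characters left out ...]
9, 0.09, 0.09, 0.09, 0.09, 0.64, 0.65, 0.65, 0.72, 0.73, 0.0]
0.7 [-0.06, -0.06, -0.07, None, None, 0.09, 0.12, 0.09, 0.09, 0.1, 0.13, 0.15, 0.17, 0.1, 0.65, 0.66, 0.67, 0.71, 0.73, 0.73]
0.75 [-0.07, -0.06, -0.08, None, None, 0.09, 0.12, 0.09, 0.09, 0.1, 0.13, 0.17, 0.2, 0.1, 0.65, 0.67, 0.67, 0.69, 0.66, 0.65]
0.8 [-0.06, -0.07, -0.07, -0.11, None, 0.09, 0.12, 0.08, 0.09, 0.09, 0.02, 0.09, 0.09, 0.09, 0.09, 0.66, 0.67, 0.67, 0.66, 0.65]
0.85 [-0.07, -0.07, -0.07, -0.11, -0.1, None, None, None, None, None, None, None, None, None, None, None, None, 0.65, 0.65, None]
0.9 [-0.04, -0.06, -0.07, None, None, None, None, None, None, None, None, None, None, None, None, None, None, None, None, None]
```

Emit:
move_arm(
  deltas=[0.5052,-0.2032,-0.06,0,0,-1.221,1,0.5052,-0.2032,-0.06,0,0,-1.221,1,0.5052,-0.2032,-0.06,0,0,-1.221,1,0.5052,-0.2032,-0.06,0,0,-1.221,1,0.5052,-0.2032,-0.06,0,0,-1.221,1,0.5052,-0.2032,-0.06,0,0,-1.221,1,0.5052,-0.2032,-0.06,0,0,-1.221,1,0.5052,-0.2032,-0.06,0,0,-1.221,1,0.5052,-0.2032,-0.06,0,0,-1.221,1,0.5052,-0.2032,-0.06,0,0,-1.221,1,0.5052,-0.2032,-0.06,0,0,-1.221,1,0.5052,-0.2032,-0.06,0,0,-1.221,1],
  squeeze=20,
)

```text
t: 2.4
tool_pos: [0.6098, -0.2007, 0.2643]
orientation: [-2.223, -2.22, 0.001]
force: [-0.3, -0.3, 0.4]
opening: 0.0925
gripper_force: 0.0
```

Emit:
move_arm(
  deltas=[0.001,0.001,0.05,0,0,0,1,0.001,0.001,0.09,0,0,0,1,0.001,0.001,0.124,0,0,0,1,0.001,0.001,0.124,0,0,0,1,0.001,0.001,0.124,0,0,0,0.2,0.001,0.001,0.124,0,0,0,0.2,0.001,0.001,0.124,0,0,0,0.2,0.001,0.001,0.124,0,0,0,0.2,0.001,0.001,0.124,0,0,0,0.2,0.001,0.001,0.124,0,0,0,0.2],
)

```text
t: 3.65
tool_pos: [0.6116, -0.1986, 0.1404]
orientation: [-2.221, -2.222, 0.0]
force: [0.3, -0.6, -0.5]
opening: 0.0376
gripper_force: 0.0
```

Emit:
move_arm(
  deltas=[0,0,0,0,0,0,0.1,0,0,0,0,0,0,0.1,0,0,0,0,0,0,0.1,0,0,-0.03,0,0,0,0.1,0,0,-0.06,0,0,0,0.1,0,0,-0.07,0,0,0,0.1,0,0,-0.07,0,0,0,0.1],
)

```text
t: 4.53
tool_pos: [0.612, -0.1988, 0.2108]
orientation: [2.221, 2.221, 0.001]
force: [0.6, -0.4, -0.2]
opening: 0.0318
gripper_force: 20.0
```

Emit:
move_arm(
  deltas=[0.04,-0.02,0,0,0,0,0.1,0.08,-0.04,0,0,0,0,0.1,0.12,-0.06,0,0,0,0,0.1,0.16,-0.08,0,0,0,0,0.1,0.2,-0.1,0,0,0,0,0.1,0.24,-0.118,0,0,0,0,0.1,0.24,-0.118,0,0,0,0,0.1,0.24,-0.118,0,0,0,0,0.1],
)

```text
t: 5.52
tool_pos: [0.4932, 0.0411, 0.2093]
orientation: [-2.22, -2.222, 0.002]
force: [0.1, -0.1, -0.6]
opening: 0.0322
gripper_force: 20.0
```

```bash
python3 - <<'E'
from h import *
im,d=robot.read_camera("scene"); save("s1.png",cv2.resize(im[90:310,180:400],None,fx=2.7,fy=2.7,interpolation=cv2.INTER_CUBIC))
print(robot.read_state()["tool_pos"])
E
```

```text
[0.49349967 0.04069536 0.20950157]
```

View pics/s1.png

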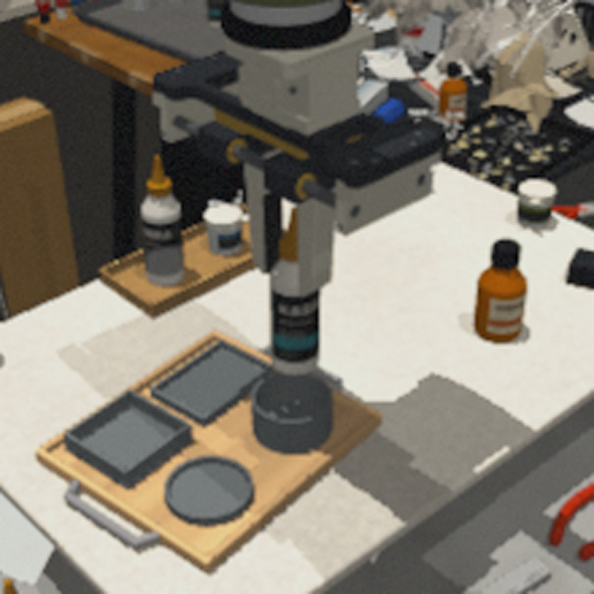

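The bottle hangs upright just above the tall tube: its base is at (296,365) and the tube mouth at (291,395). I'll lower it.

Emit:
move_arm(
  deltas=[0,0,0.02,0,0,0,0.1,0,0,0.04,0,0,0,0.1,0,0,0.055,0,0,0,0.1,0,0,0.06,0,0,0,0.1,0,0,0.06,0,0,0,0.1],
)

```text
t: 6.2
tool_pos: [0.4937, 0.0411, 0.1501]
orientation: [-2.222, -2.221, 0.0]
force: [-0.7, -0.9, -0.5]
opening: 0.0317
gripper_force: 20.0
```

Emit:
move_arm(
  deltas=[0,0,0.001,0,0,0,0.4,0,0,0.001,0,0,0,0.45,0,0,0.001,0,0,0,0.6,0,0,0.001,0,0,0,0.75,0,0,0.001,0,0,0,0.75,0,0,-0.03,0,0,0,0.75,0,0,-0.08,0,0,0,0.75,0,0,-0.12,0,0,0,0.75,0,0,-0.12,0,0,0,0.75,0,0,-0.12,0,0,0,0.75],
)

```text
t: 7.45
tool_pos: [0.4934, 0.0414, 0.2698]
orientation: [-2.221, -2.221, 0.001]
force: [0.2, 1.3, -0.4]
opening: 0.0697
gripper_force: 0.0
```

Emit:
move_arm(
  deltas=[-0.378,0.076,0,0,0,-0.75,0.9,-0.378,0.076,0,0,0,-0.75,0.9,-0.378,0.076,0,0,0,-0.75,0.9,-0.378,0.076,0,0,0,-0.75,0.9,-0.378,0.076,0,0,0,-0.75,0.9,-0.378,0.076,0,0,0,-0.75,0.9,-0.378,0.076,0,0,0,-0.75,0.9,-0.378,0.076,0.05,0,0,-0.75,0.9,-0.378,0.076,0.1,0,0,-0.75,0.9,-0.378,0.076,0.1,0,0,-0.75,0.9],
)

```text
t: 8.7
tool_pos: [0.5655, -0.334, 0.1626]
orientation: [-1.249, -2.868, -0.004]
force: [-0.1, 1.1, 0.3]
opening: 0.0836
gripper_force: 0.0
```

```bash
python3 - <<'E'
from h import *
im,d=robot.read_camera("scene"); save("s2.png",cv2.resize(im[60:260,240:440],None,fx=3,fy=3,interpolation=cv2.INTER_CUBIC))
print(robot.read_state()["tool_pos"])
E
```

```text
[ 0.5675181 -0.3351563  0.1669427]
```

View pics/s2.png

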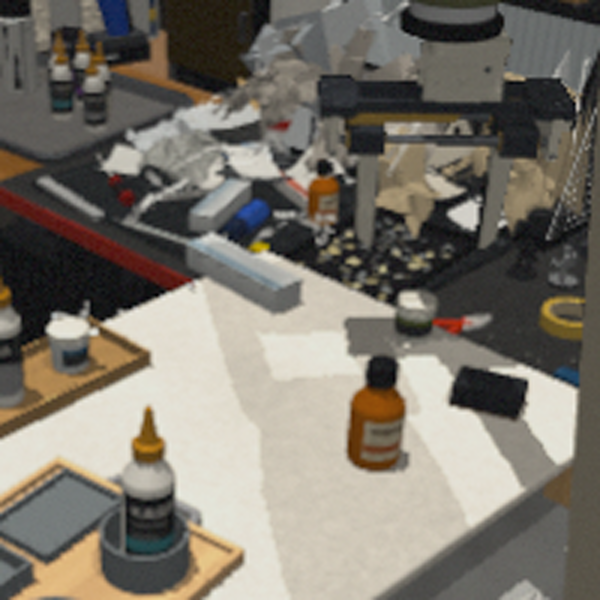

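The bottle stands upright in the tube, and the open gripper straddles the pot at (416,310). I'll go down and grip.

Emit:
move_arm(
  deltas=[0,0,0.02,0,0,0,0.9,0,0,0.045,0,0,0,0.9,0,0,0.063,0,0,0,0.9,0,0,0.063,0,0,0,0.9,0,0,0.063,0,0,0,0.2,0,0,0.063,0,0,0,0.2,0,0,0.063,0,0,0,0.2,0,0,0.063,0,0,0,0.2,0,0,0.063,0,0,0,0.2,0,0,0.063,0,0,0,0.2,0,0,0.063,0,0,0,0.2,0,0,0.063,0,0,0,0.2],
  squeeze=15,
)

```text
t: 10.25
tool_pos: [0.5696, -0.3367, 0.1075]
orientation: [1.253, 2.881, -0.0]
force: [-1.0, -0.7, 1.0]
opening: 0.0334
gripper_force: 15.0
```

Emit:
move_arm(
  deltas=[0,0,-0.03,0,0,0,0.2,0,0,-0.08,0,0,0,0.2,0.02,0.013,-0.13,0,0,0,0.2,0.06,0.038,-0.155,0,0,0.1,0.2,0.1,0.064,-0.155,0,0,0.25,0.2,0.14,0.089,-0.155,0,0,0.4,0.2,0.18,0.115,-0.155,0,0,0.55,0.2,0.22,0.14,-0.155,0,0,0.602,0.2,0.265,0.168,-0.155,0,0,0.602,0.2,0.31,0.196,-0.155,0,0,0.602,0.2,0.355,0.225,-0.155,0,0,0.602,0.2,0.4018,0.2545,-0.155,0,0,0.602,0.2],
)

```text
t: 11.75
tool_pos: [0.4814, 0.1325, 0.2625]
orientation: [2.051, 2.379, 0.001]
force: [1.1, 0.1, 0.6]
opening: 0.0335
gripper_force: 15.0
```

Emit:
move_arm(
  deltas=[0,0,0,0,0,0,0.2,0,0,0,0,0,0,0.2,0,0,0.04,0,0,0,0.2,0,0,0.08,0,0,0,0.2,0,0,0.1,0,0,0,0.2,0,0,0.1,0,0,0,0.2],
)

```text
t: 12.5
tool_pos: [0.4808, 0.1291, 0.1604]
orientation: [-2.052, -2.375, 0.005]
force: [-0.3, -0.3, -0.8]
opening: 0.0337
gripper_force: 15.0
```

```bash
python3 - <<'E'
from h import *
im,d=robot.read_camera("scene"); save("s3.png",cv2.resize(im[120:320,180:380],None,fx=3,fy=3,interpolation=cv2.INTER_CUBIC))
s=robot.read_state();print(s["tool_pos"],s["orientation"],s["opening"])
E
```

```text
[0.48186182 0.12947851 0.16214505] [-2.05303176e+00 -2.37700806e+00  1.84638838e-03] 0.033086511860068286
```

View pics/s3.png

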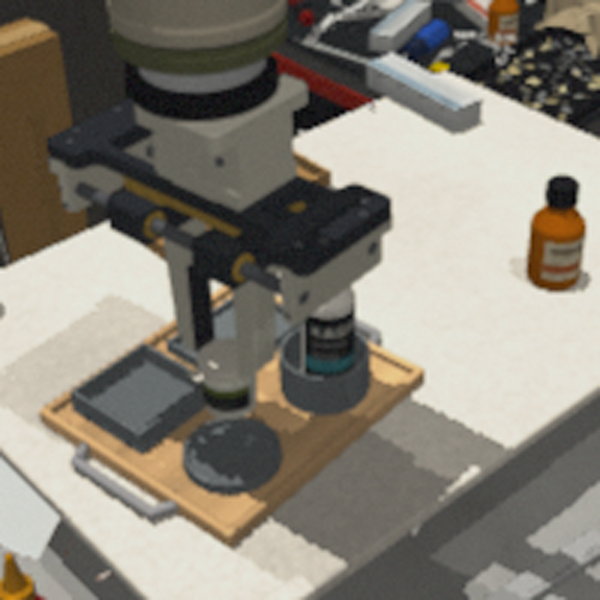

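The pot is held upright above the round dish: its base is at (228,410) and the dish at (232,455). I'll lower and release it.

Emit:
move_arm(
  deltas=[0,0,0.02,0,0,0,0.2,0,0,0.035,0,0,0,0.2,0,0,0.046,0,0,0,0.2,0,0,0.046,0,0,0,0.2,0,0,0.046,0,0,0,0.2],
)

```text
t: 13.18
tool_pos: [0.4823, 0.1309, 0.117]
orientation: [2.051, 2.379, 0.001]
force: [1.2, 0.6, -1.2]
opening: 0.0348
gripper_force: 15.0
```

Emit:
move_arm(
  deltas=[0,0,0,0,0,0,0.42,0,0,0,0,0,0,0.5,0,0,0,0,0,0,0.6,0,0,0,0,0,0,0.65,0,0,0,0,0,0,0.65,0,0,-0.03,0,0,0,0.65,0,0,-0.08,0,0,0,0.65,0,0,-0.13,0,0,0,0.65,0,0,-0.15,0,0,0,0.65,0,0,-0.15,0,0,0,0.75],
)

```text
t: 14.42
tool_pos: [0.4828, 0.131, 0.2675]
orientation: [2.05, 2.378, 0.003]
force: [-0.2, 0.3, 0.7]
opening: 0.0661
gripper_force: 0.0
```

Emit:
move_arm(
  deltas=[-0.298,-0.0506,0,0,0,0,0.9,-0.298,-0.0506,0,0,0,0,0.9,-0.298,-0.0506,0,0,0,0,0.9,-0.298,-0.0506,0,0,0,0,0.9,-0.298,-0.0506,0,0,0,0,0.9,-0.298,-0.0506,0,0,0,0,0.9,-0.298,-0.0506,0.04,0,0,0,0.9,-0.298,-0.0506,0.06,0,0,0,0.9,-0.298,-0.0506,0.06,0,0,0,0.9],
)

```text
t: 15.55
tool_pos: [0.4742, -0.1698, 0.2035]
orientation: [-2.046, -2.377, 0.002]
force: [0.2, 0.8, 0.9]
opening: 0.0837
gripper_force: 0.0
```

```bash
python3 - <<'E'
from h import *
im,d=robot.read_camera("scene"); save("s4.png",cv2.resize(im[100:320,200:440],None,fx=2.7,fy=2.7,interpolation=cv2.INTER_CUBIC))
s=robot.read_state();print(s["tool_pos"],s["opening"])
E
```

```text
[ 0.47524681 -0.17033207  0.20545567] 0.08384947291256933
```

View pics/s4.png

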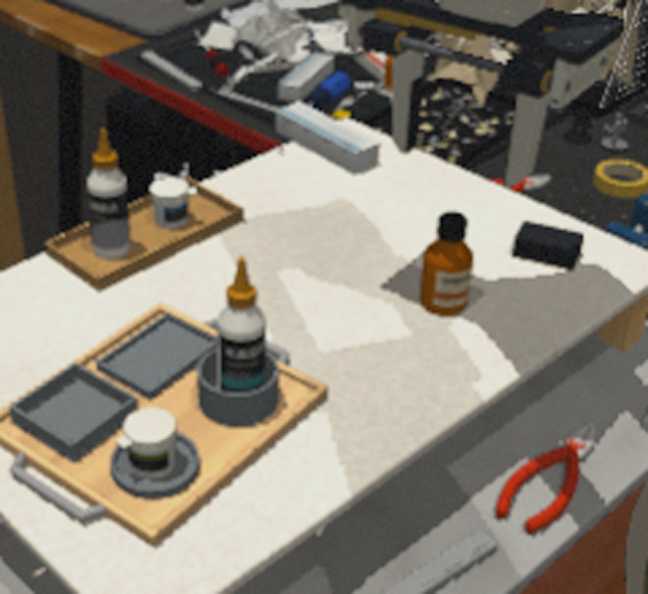

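The pot stands upright in the round dish at (152,445) and the bottle in the tube at (240,350). The gripper is above the amber bottle at (447,270).

Emit:
move_arm(
  deltas=[0,0,0.03,0,0,0,0.9,0,0,0.07,0,0,0,0.9,0,0,0.0915,0,0,0,0.9,0,0,0.0915,0,0,0,0.9,0,0,0.0915,0,0,0,0.2,0,0,0.0915,0,0,0,0.2,0,0,0.0915,0,0,0,0.2,0,0,0.0915,0,0,0,0.2,0,0,0.0915,0,0,0,0.2,0,0,0.0915,0,0,0,0.2,0,0,0.0915,0,0,0,0.2],
  squeeze=20,
)

```text
t: 16.98
tool_pos: [0.476, -0.1714, 0.1151]
orientation: [2.051, 2.379, 0.0]
force: [0.5, -1.1, 0.4]
opening: 0.0381
gripper_force: 20.0
```

Emit:
move_arm(
  deltas=[0,0,-0.03,0,0,0,0.2,0,0,-0.08,0,0,0,0.2,0.02,0.009,-0.13,0,0,0,0.2,0.06,0.026,-0.155,0,0,0,0.2,0.1,0.044,-0.155,0,0,0,0.2,0.14,0.061,-0.155,0,0,0,0.2,0.18,0.079,-0.155,0,0,0,0.2,0.22,0.096,-0.155,0,0,0,0.2,0.26,0.114,-0.155,0,0,0,0.2,0.296,0.13,-0.155,0,0,0,0.2,0.296,0.13,-0.155,0,0,0,0.2,0.296,0.13,-0.155,0,0,0,0.2],
)

```text
t: 18.48
tool_pos: [0.5605, 0.1402, 0.2695]
orientation: [-2.05, -2.38, 0.002]
force: [0.3, -0.5, -0.8]
opening: 0.0382
gripper_force: 20.0
```

Emit:
move_arm(
  deltas=[0,0,0.04,0,0,0,0.2,0,0,0.08,0,0,0,0.2,0,0,0.11,0,0,0,0.2,0,0,0.13,0,0,0,0.2,0,0,0.144,0,0,0,0.2,0,0,0.144,0,0,0,0.2,0,0,0.144,0,0,0,0.2],
)

```text
t: 19.35
tool_pos: [0.5616, 0.1406, 0.1273]
orientation: [2.05, 2.379, 0.002]
force: [0.4, 1.3, -0.4]
opening: 0.0385
gripper_force: 20.0
```

Emit:
move_arm(
  deltas=[0,0,0.002,0,0,0,0.45,0,0,0.002,0,0,0,0.55,0,0,0.002,0,0,0,0.65,0,0,0.002,0,0,0,0.7,0,0,0.002,0,0,0,0.7,0,0,-0.03,0,0,0,0.7,0,0,-0.08,0,0,0,0.7,0,0,-0.13,0,0,0,0.7,0,0,-0.145,0,0,0,0.7,0,0,-0.145,0,0,0,0.9],
)

```text
t: 20.6
tool_pos: [0.5614, 0.1407, 0.2719]
orientation: [2.05, 2.379, 0.003]
force: [0.4, 0.7, 0.2]
opening: 0.0712
gripper_force: 0.0
```

Emit:
move_arm(
  deltas=[-0.4176,-0.162,0,0,0,-0.253,0.9,-0.4176,-0.162,0,0,0,-0.253,0.9,-0.4176,-0.162,0,0,0,-0.253,0.9,-0.4176,-0.162,0,0,0,-0.253,0.9,-0.4176,-0.162,0,0,0,-0.253,0.9,-0.4176,-0.162,0,0,0,-0.253,0.9,-0.4176,-0.162,0,0,0,-0.253,0.9,-0.4176,-0.162,0,0,0,-0.253,0.95,-0.4176,-0.162,0.05,0,0,-0.253,0.95,-0.4176,-0.162,0.1,0,0,-0.253,0.95,-0.4176,-0.162,0.12,0,0,-0.253,0.95,-0.4176,-0.162,0.12,0,0,-0.253,0.95],
)

```text
t: 22.1
tool_pos: [0.4612, -0.2948, 0.149]
orientation: [-1.731, -2.616, -0.001]
force: [-0.7, 0.2, 0.9]
opening: 0.0884
gripper_force: 0.0
```

```bash
python3 - <<'E'
from h import *
im,d=robot.read_camera("scene"); save("s5.png",cv2.resize(im[100:320,200:440],None,fx=2.7,fy=2.7,interpolation=cv2.INTER_CUBIC))
s=robot.read_state();print(s["tool_pos"],s["opening"],s["orientation"])
E
```

```text
[ 0.46235292 -0.29581194  0.15125294] 0.08833292924111025 [-1.73328065e+00 -2.61950344e+00 -2.93588517e-04]
```

View pics/s5.png

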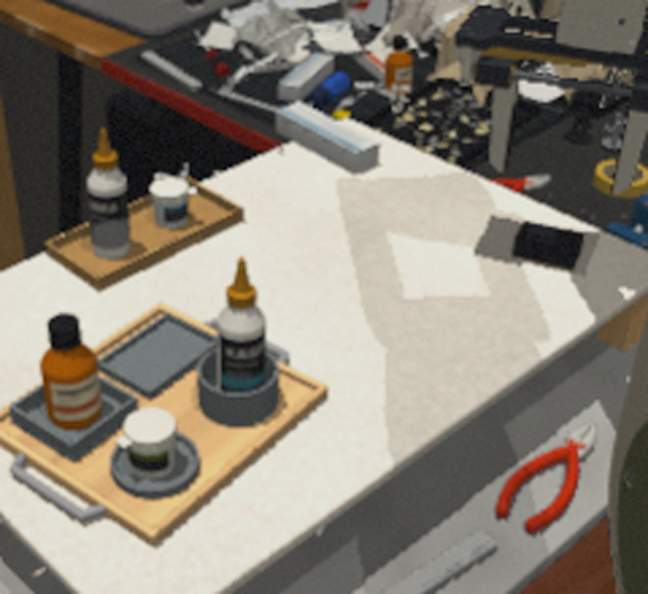

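Amber stands in the cup at (72,380), and the others are still in place. The gripper lines up with the block at (548,245).

Emit:
move_arm(
  deltas=[0,0,0.02,0,0,0,0.95,0,0,0.04,0,0,0,0.95,0,0,0.049,0,0,0,0.95,0,0,0.049,0,0,0,0.95,0,0,0.049,0,0,0,0.45,0,0,0.049,0,0,0,0.45,0,0,0.049,0,0,0,0.45,0,0,0.049,0,0,0,0.45,0,0,0.049,0,0,0,0.45,0,0,0.049,0,0,0,0.45,0,0,0.049,0,0,0,0.45],
  squeeze=12,
)

```text
t: 23.52
tool_pos: [0.4621, -0.2963, 0.1019]
orientation: [-1.734, -2.619, -0.0]
force: [-0.1, 0.3, -0.6]
opening: 0.0421
gripper_force: 0.0
```

```bash
python3 - <<'E'
from h import *
im,d=robot.read_camera("scene"); b,_=robot.read_camera("top")
A=cv2.resize(im[140:230,350:450],None,fx=4,fy=4,interpolation=cv2.INTER_CUBIC);B=cv2.resize(b[205:295,325:425],None,fx=4,fy=4,interpolation=cv2.INTER_CUBIC)
save("s6.png",np.hstack([A,B]))
s=robot.read_state();print(s["tool_pos"],s["opening"],s["gripper_force"])
E
```

```text
[ 0.46211721 -0.29634969  0.10190525] 0.04195701131828346 0.0
```

View pics/s6.png

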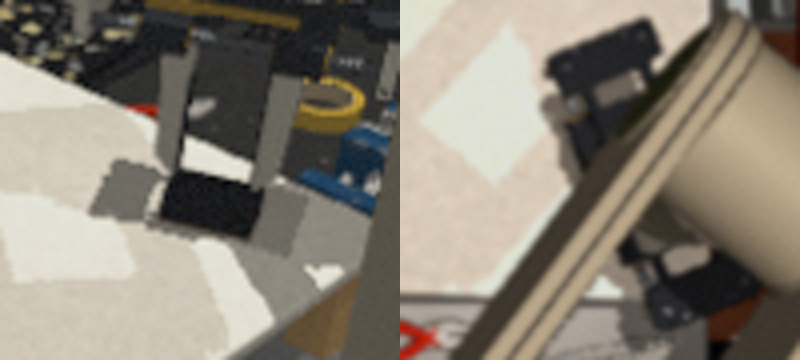

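```bash
python3 - <<'E'
from h import *
m=robot.camera_model("scene");K=np.array(m["K"]);R=np.array(m["R"]);t=np.array(m["t"])
def pr(X):
    c=R@np.array(X)+t;s=c[:2]/c[2];s=s*(1+m["k1"]*(s@s));u=K[:2,:2]@s+K[:2,2];return ((u-[350,140])*4).round()
T=np.array([.462,-.296]);e=np.array([np.cos(np.radians(23)),np.sin(np.radians(23))]);n=np.array([-e[1],e[0]])
for k in(-1,1): print("tip inner",k,pr([*(T+k*.021*e),.091]),"outer",pr([*(T+k*.0385*e),.091]),"inner face z .125",pr([*(T+k*.021*e),.125]))
print("block top",[pr([*(T+a*.0275*e+b*.016*n),.107]).tolist() for a,b in((1,1),(1,-1),(-1,-1),(-1,1))])
im,d=robot.read_camera("scene");P=cloud("scene",d)
for r in range(30,60,3): print(r*4,[(c*4,*P[r+140,c+350].round(3).tolist()) for c in(38,42,46,54,60,64,67,70)])
E
```

```text
tip inner -1 [244. 215.] outer [274. 222.] inner face z .125 [254. 166.]
tip inner 1 [174. 200.] outer [145. 194.] inner face z .125 [182. 151.]
block top [[160.0, 188.0], [173.0, 162.0], [265.0, 182.0], [255.0, 208.0]]
120 [(152, 0.702, -0.595, -0.067), (168, 0.486, -0.275, 0.149), (184, 0.484, -0.289, 0.145), (216, 0.679, -0.657, -0.082), (240, 0.662, -0.669, -0.08), (256, 0.654, -0.68, -0.081), (268, 0.436, -0.297, 0.162), (280, 0.429, -0.298, 0.164)]
132 [(152, 0.546, -0.355, 0.083), (168, 0.484, -0.274, 0.143), (184, 0.684, -0.618, -0.08), (216, 0.666, -0.64, -0.082), (240, 0.65, -0.65, -0.079), (256, 0.441, -0.296, 0.152), (268, 0.434, -0.297, 0.155), (280, 0.429, -0.301, 0.155)]
144 [(152, 0.491, -0.271, 0.133), (168, 0.484, -0.276, 0.134), (184, 0.522, -0.356, 0.085), (216, 0.652, -0.618, -0.079), (240, 0.642, -0.64, -0.083), (256, 0.438, -0.294, 0.146), (268, 0.433, -0.298, 0.147), (280, 0.427, -0.3, 0.148)]
156 [(152, 0.491, -0.272, 0.124), (168, 0.483, -0.277, 0.125), (184, 0.514, -0.346, 0.083), (216, 0.498, -0.356, 0.086), (240, 0.63, -0.622, -0.082), (256, 0.438, -0.296
[... 783 characters left out ...]
52, 0.493, -0.284, 0.084), (168, 0.476, -0.273, 0.097), (184, 0.467, -0.277, 0.099), (216, 0.451, -0.284, 0.104), (240, 0.439, -0.291, 0.106), (256, 0.437, -0.304, 0.102), (268, 0.446, -0.336, 0.083), (280, 0.44, -0.34, 0.084)]
216 [(152, 0.484, -0.272, 0.085), (168, 0.474, -0.273, 0.089), (184, 0.464, -0.273, 0.094), (216, 0.448, -0.281, 0.098), (240, 0.436, -0.287, 0.102), (256, 0.439, -0.312, 0.089), (268, 0.438, -0.325, 0.083), (280, 0.432, -0.327, 0.085)]
228 [(152, 0.477, -0.261, 0.085), (168, 0.47, -0.268, 0.085), (184, 0.464, -0.275, 0.085), (216, 0.448, -0.284, 0.088), (240, 0.435, -0.288, 0.093), (256, 0.436, -0.308, 0.083), (268, 0.431, -0.313, 0.084), (280, 0.426, -0.318, 0.084)]
```

```bash
python3 - <<'E'
from h import *
print(robot.tips_ahead, robot.read_state()["force"],robot.read_state()["wrist_torque"])
E
```

```text
0.011 [ 0.25842878  0.40453154 -0.80149994] [-0.04142986 -0.1706946   0.0213688 ]
```

Emit:
move_arm(
  deltas=[0,0,-0.01,0,0,0,0.9,0,0,-0.01,0,0,0,0.9,0,0,-0.01,0,0,0,0.9,0,0,-0.01,0,0,0,0.9,0,0,-0.01,0,0,0,0.9,0,0,0,0,0,0,0.9,0,0,0.003,0,0,0,0.9,0,0,0.003,0,0,0,0.9],
)

```text
t: 24.68
tool_pos: [0.4617, -0.296, 0.0981]
orientation: [-1.734, -2.618, -0.0]
force: [0.6, 0.0, -0.4]
opening: 0.084
gripper_force: 0.0
```

```bash
python3 - <<'E'
from h import *
im,d=robot.read_camera("scene")
A=cv2.resize(im[130:230,350:450],None,fx=6,fy=6,interpolation=cv2.INTER_CUBIC)
save("s7.png",A)
s=robot.read_state();print(s["tool_pos"],s["opening"],s["force"])
E
```

```text
[ 0.46191565 -0.29618677  0.09857066] 0.08375934613863856 [-0.29930827  0.16745529  0.56223112]
```

View pics/s7.png

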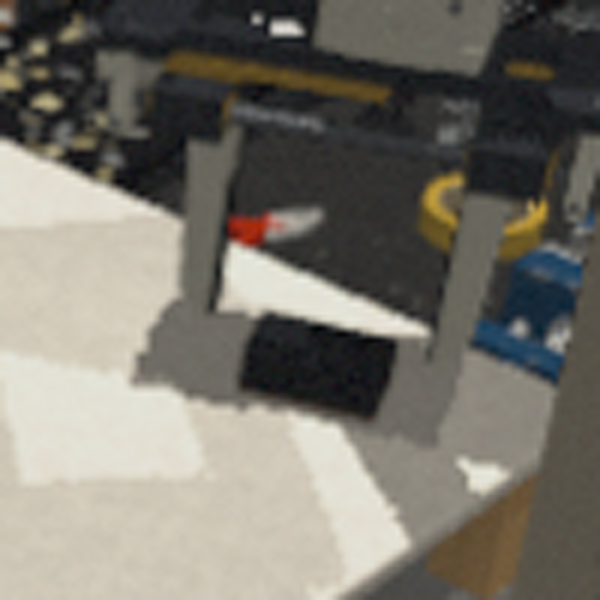

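The fingertips show at (205,305) and (440,360), level with the block's top (z ≈ 0.11). That is higher than nominal, so I'll go down in small steps and watch the force.

Emit:
move_arm(
  deltas=[0,0,0.001,0,0,0,0.9,0,0,0.002,0,0,0,0.9,0,0,0.003,0,0,0,0.9,0,0,0.003,0,0,0,0.9],
)

```text
t: 25.22
tool_pos: [0.4621, -0.2963, 0.0959]
orientation: [-1.734, -2.619, -0.0]
force: [-0.5, 0.3, -0.7]
opening: 0.0839
gripper_force: 0.0
```

```bash
python3 - <<'E'
from h import *
m=robot.camera_model("scene");K=np.array(m["K"]);R=np.array(m["R"]);t=np.array(m["t"])
im,d=robot.read_camera("scene");P=cloud("scene",d);s=robot.read_state();T=s["tool_pos"];print(T,s["force"])
e=np.array([np.cos(np.radians(23)),np.sin(np.radians(23))])
q=P.reshape(-1,3);k=(q[:,:2]-T[:2])@e;n=(q[:,:2]-T[:2])@np.array([-e[1],e[0]])
for sg in(1,-1):
    m_=(sg*k>.036)&(sg*k<.075)&(abs(n)<.02)&(q[:,2]>.09)&(q[:,2]<.2);z=np.sort(q[m_][:,2]);print(sg,m_.sum(),z[:8].round(3), k[m_].min(),k[m_].max(),n[m_].min(),n[m_].max())
E
```

```text
[ 0.46210402 -0.29634943  0.09591202] [-0.10213981 -0.73595813 -0.71375243]
1 233 [0.109 0.11  0.111 0.111 0.112 0.114 0.114 0.115] 0.04320760192133537 0.06133060857699555 -0.013959631886413065 0.014318565864526348
-1 216 [0.109 0.111 0.111 0.113 0.113 0.114 0.114 0.115] -0.06934010685642489 -0.04048705648675496 -0.004229774169183155 0.014762316762853826
```

Emit:
move_arm(
  deltas=[0,0,0.0015,0,0,0,0.9,0,0,0.003,0,0,0,0.9,0,0,0.004,0,0,0,0.9,0,0,0.004,0,0,0,0.9],
)

```text
t: 25.78
tool_pos: [0.462, -0.2963, 0.0918]
orientation: [-1.734, -2.619, -0.0]
force: [-0.6, -0.1, 0.8]
opening: 0.0837
gripper_force: 0.0
```

Emit:
move_arm(
  deltas=[0,0,0.002,0,0,0,0.9,0,0,0.004,0,0,0,0.9,0,0,0.006,0,0,0,0.9,0,0,0.008,0,0,0,0.9,0,0,0.009,0,0,0,0.9,0,0,0.009,0,0,0,0.9],
)

```text
t: 26.52
tool_pos: [0.4621, -0.2963, 0.0828]
orientation: [-1.734, -2.619, -0.0]
force: [0.4, 0.2, -0.5]
opening: 0.0835
gripper_force: 0.0
```

```bash
python3 - <<'E'
from h import *
im,d=robot.read_camera("scene");P=cloud("scene",d);s=robot.read_state();T=s["tool_pos"];print(T,s["force"])
e=np.array([np.cos(np.radians(23)),np.sin(np.radians(23))])
q=P.reshape(-1,3);k=(q[:,:2]-T[:2])@e;n=(q[:,:2]-T[:2])@np.array([-e[1],e[0]])
for sg in(1,-1):
    m_=(sg*k>.036)&(sg*k<.075)&(abs(n)<.02)&(q[:,2]>.09)&(q[:,2]<.2);z=np.sort(q[m_][:,2]);print(sg,m_.sum(),z[:8].round(3))
E
```

```text
[ 0.46210674 -0.2963776   0.08293762] [ 0.03441147 -0.69035275 -0.50140786]
1 231 [0.098 0.098 0.099 0.1   0.1   0.1   0.1   0.101]
-1 207 [0.094 0.098 0.099 0.101 0.101 0.102 0.102 0.103]
```

Emit:
move_arm(
  deltas=[0,0,0.001,0,0,0,0.9,0,0,0.002,0,0,0,0.9,0,0,0.002,0,0,0,0.5,0,0,0.002,0,0,0,0.45,0,0,0.002,0,0,0,0.45,0,0,0.002,0,0,0,0.45,0,0,0.002,0,0,0,0.45,0,0,0.002,0,0,0,0.45,0,0,0.002,0,0,0,0.45],
)

```text
t: 27.7
tool_pos: [0.4621, -0.2964, 0.0809]
orientation: [1.735, 2.619, 0.0]
force: [0.0, 0.2, -0.1]
opening: 0.0546
gripper_force: 12.0
```

Emit:
move_arm(
  deltas=[0,0,-0.02,0,0,0,0.45,0,0,-0.06,0,0,0,0.45,0,0,-0.11,0,0,0,0.45,0.03,0.026,-0.15,0,0,-0.15,0.45,0.06,0.052,-0.15,0,0,-0.3,0.45,0.1,0.086,-0.15,0,0,-0.45,0.45,0.14,0.12,-0.15,0,0,-0.6,0.45,0.18,0.155,-0.15,0,0,-0.75,0.45,0.22,0.19,-0.15,0,0,-0.9,0.45,0.25,0.216,-0.15,0,0,-1.05,0.45,0.2778,0.2392,-0.15,0,0,-1.2,0.45,0.2778,0.2392,-0.15,0,0,-1.318,0.45],
)

```text
t: 29.2
tool_pos: [0.5744, 0.0555, 0.2325]
orientation: [-0.244, 3.131, 0.001]
force: [-0.8, -1.0, -0.4]
opening: 0.0549
gripper_force: 12.0
```

Emit:
move_arm(
  deltas=[0,0,0,0,0,0,0.45,0,0,0,0,0,0,0.45,0,0,0.04,0,0,0,0.45,0,0,0.08,0,0,0,0.45,0,0,0.1,0,0,0,0.45,0,0,0.1,0,0,0,0.45],
)

```text
t: 29.95
tool_pos: [0.5728, 0.0524, 0.1297]
orientation: [0.23, -3.13, -0.0]
force: [-0.6, 0.2, 0.2]
opening: 0.0549
gripper_force: 12.0
```

```bash
python3 - <<'E'
from h import *
im,d=robot.read_camera("scene"); save("s8.png",cv2.resize(im[120:320,180:380],None,fx=3,fy=3,interpolation=cv2.INTER_CUBIC))
s=robot.read_state();print(s["tool_pos"],s["orientation"],s["opening"],s["gripper_force"])
E
```

```text
[0.57397542 0.05250441 0.13145395] [ 2.30849053e-01 -3.13291481e+00 -4.53120963e-05] 0.05444952834602818 11.979103088378906
```

View pics/s8.png

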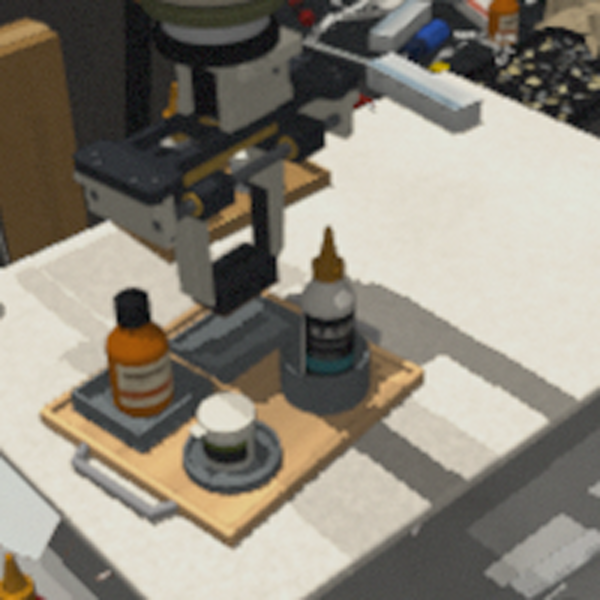

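The block is held level over the long dish at (235,335). Before lowering it I'll check the clearance between the gripper body's left end, at about (130,220), and the amber cap.

```bash
python3 - <<'E'
from h import *
im,d=robot.read_camera("scene");P=cloud("scene",d);s=robot.read_state();T=s["tool_pos"]
a=np.radians(98.5);e=np.array([np.cos(a),np.sin(a)]);q=P.reshape(-1,3);k=(q[:,:2]-T[:2])@e;n=(q[:,:2]-T[:2])@np.array([-e[1],e[0]])
for lo in np.arange(.02,.12,.01):
    m=(k>lo)&(k<lo+.01)&(abs(n)<.06)&(q[:,2]>.182)&(q[:,2]<.4);z=np.sort(q[m][:,2]);print(lo.round(2),m.sum(),z[:5].round(3),n[m].min().round(3) if m.any() else '')
m=(k>.06)&(abs(n)<.05)&(k<.13)&(q[:,2]<.182)&(q[:,2]>.165);print("cap",q[m].mean(0),k[m].min(),k[m].max(),q[m].max(0))
m=(abs(n)<.05)&(abs(k)<.05)&(q[:,2]<.16)&(q[:,2]>.11);print("block low",np.sort(q[m][:,2])[:6])
E
```

```text
0.02 533 [0.193 0.195 0.198 0.235 0.239] -0.03
0.03 825 [0.182 0.182 0.183 0.184 0.184] -0.027
0.04 577 [0.182 0.182 0.183 0.184 0.184] -0.028
0.05 172 [0.234 0.235 0.235 0.235 0.235] -0.02
0.06 93 [0.241 0.242 0.243 0.243 0.243] -0.033
0.07 146 [0.241 0.243 0.243 0.244 0.245] -0.034
0.08 403 [0.23  0.231 0.231 0.231 0.231] -0.035
0.09 291 [0.254 0.254 0.254 0.254 0.254] -0.034
0.1 0 [] 
0.11 0 [] 
cap [0.55858342 0.14281839 0.17434045] 0.07762201020815997 0.10054513348882102 [0.57185096 0.15231614 0.17938382]
block low [0.13505466 0.13528033 0.13541819 0.1354585  0.13548204 0.13548744]
```

About 10 mm of clearance remains once it is lowered, so I'll place the block.

Emit:
move_arm(
  deltas=[0,0,0.015,0,0,0,0.45,0,0,0.028,0,0,0,0.45,0,0,0.036,0,0,0,0.45,0,0,0.04,0,0,0,0.45,0,0,0.04,0,0,0,0.45],
)

```text
t: 30.68
tool_pos: [0.5739, 0.0528, 0.0908]
orientation: [0.233, -3.133, -0.0]
force: [0.6, -0.4, -1.3]
opening: 0.0548
gripper_force: 12.0
```

Emit:
move_arm(
  deltas=[0,0,0,0,0,0,0.63,0,0,0,0,0,0,0.68,0,0,0,0,0,0,0.72,0,0,0,0,0,0,0.72,0,0,-0.02,0,0,0,0.72,0,0,-0.06,0,0,0,0.72,0,0,-0.11,0,0,0,0.72,0,0,-0.16,0,0,0,0.72,0,0,-0.18,0,0,0,0.72,0,0,-0.18,0,0,0,0.72],
)

```text
t: 31.92
tool_pos: [0.5749, 0.0528, 0.2732]
orientation: [-0.232, 3.129, -0.0]
force: [-0.5, -1.1, -0.1]
opening: 0.0668
gripper_force: 0.0
```

```bash
python3 - <<'E'
from h import *
im,d=robot.read_camera("scene"); save("s9.png",cv2.resize(im[120:320,180:380],None,fx=3,fy=3,interpolation=cv2.INTER_CUBIC))
s=robot.read_state();print(s["tool_pos"],s["opening"])
E
```

```text
[0.5739356  0.05279686 0.27073611] 0.06732085891177134
```

View pics/s9.png

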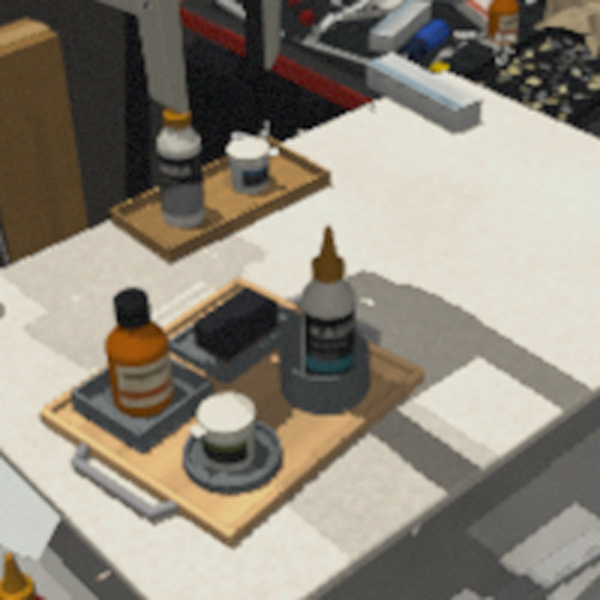

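The block lies lengthwise in the long dish at (237,325), the other three stand upright in their inserts, and the empties are untouched. I'll do a quick height check and hand in.

```bash
python3 - <<'E'
from h import *
im,d=robot.read_camera("scene");q=cloud("scene",d).reshape(-1,3);ok=True
for n,c,z in(("drop",(.494,.041),.216),("pot",(.482,.130),.132),("amber",(.5605,.141),.178),("block",(.5735,.053),.116)):
    p=q[(np.linalg.norm(q[:,:2]-c,axis=1)<.022)&(q[:,2]<.235)];h=np.percentile(p[:,2],98);ok&=abs(h-z)<.008;print(n,h.round(3),z)
print(ok)
if ok: print(robot.close_job())
E
```

```text
drop 0.208 0.216
pot 0.132 0.132
amber 0.178 0.178
block 0.117 0.116
False
```

The nozzle bottle's 0.208 m reading is a percentile over a thin nozzle, so it fits a seated bottle.

```bash
python3 -c "
from plant import robot
print(robot.close_job())"
```

```text
the job is handed in; nothing more can be done
None
```

I packed all four items into their inserts in the order asked, left both empties in the tray, and handed the job in at about 32 s; no verdict came back.

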